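# Reset the fob counter and hold the indexing plunger out

### The job

Get the fob-punching jig ready for a new batch: take the stylus from its wooden block, press the recessed red reset button of the grey counter all the way down with the stylus tip, and stand the stylus back in the hole of its block and let it go. Then pull the jig's sprung black plunger knob fully back, away from the disc, and finish while still holding it there with the gripper, so that the pin stays clear of its hole and the disc could be turned. Leave the dye jar, the notebook and the rivet cup where they are.

Things in the scene. Friction and masses are not known exactly. Their poses are not given: they have to be found in the camera images.
- stylus_center (a point): Stylus: round push tool, 40-85 g, 112 mm long, at the start upright in the stylus block. From the top: wooden handle 18 mm diameter x 60 mm, brass flange 26 mm x 4 mm, steel shank 9 mm x 38 mm, brass tip 6 mm x 10 mm. This point is on its axis, 34 mm above the flange's underside, 30 mm below the handle's top, 82 mm above the tip. z runs along the stylus towards the handle's top.
- stylus_tip (a point): The lower end face of the stylus tip, on its axis, 82 mm below stylus_center.
- block_hole (a point): Stylus block: fixed wooden block 75 x 75 mm, 55 mm high, one vertical hole 16 mm in diameter right through it. This point is the centre of the hole's mouth, in the block's top face. In place, the stylus's flange rests flat on the top face, shank in the hole (stylus_center is then 34 mm above this point).
- reset_top (a point): Reset button: red, 15 mm diameter, in a round recess 16 mm in diameter in the top face of the counter (fixed grey box 100 x 70 mm, 42 mm high, small display on top). This point is the centre of the button's top face, 6 mm below the counter's top face when not pressed. It moves straight down when pressed.
- reset_button (a joint): Travel of the reset button in m: 0 up, 0.004 fully down. Sprung: it starts to move at 1.5 N, is fully down at 3.5 N, and springs back up.
- plunger_knob (a point): Index plunger knob of the jig: black cylinder, 26 mm diameter, 30 mm long, orange end, axis level 62 mm above the bench, free space under and in front of it. This point is its centre; its x axis points along the plunger towards the disc, so the pull is along -x. Beyond the knob: 26 mm of 10 mm stem, a grey bracket (44 mm wide, top at 87 mm), then a brass pin that enters the disc's rim.
- plunger_pin_tip (a point): The end of the brass pin, 100 mm from the knob's centre along +x of plunger_knob. It moves with the knob; at the start it is 10 mm inside the disc's rim.
- seat_hole (a point): Mouth of the seat hole in the rim of the jig's aluminium disc, on the plunger's axis, 90 mm from the seated knob's centre; fixed, x points into the disc. Disc: 170 mm diameter, top 70 mm above the bench, hub to 84 mm. The jig is fixed to the bench; the disc itself does not turn here.
- plunger (a joint): Travel of the plunger in m: 0 seated, 0.010 pin just out of the disc, 0.016 fully back at its stop. Sprung: 6 N to start, 10.8 N fully back; it springs home when let go.
- dye_jar_center (a point): Bystander: amber glass jar with a black cap, 60 mm diameter, 85 mm high; this point is its centre.
- notebook_center (a point): Bystander: brown leather-bound pocket notebook lying flat, 85 x 110 x 20 mm; this point is its centre.
- rivet_cup: Bystander: small blue cup, 68 mm diameter, 50 mm high; origin at the centre of its underside.

How it is judged:
On the way, in this order (a step that is already met when the one before it is completed fails the run):
1. the reset button is pressed down by the stylus tip (value of joint reset_button above 0.003 m and distance between stylus_tip and reset_top below 0.008 m), for 0.05 s.
2. the stylus stands in its block again, let go (horizontal distance between stylus_tip and block_hole below 0.008 m and z of stylus_center in the frame of block_hole below 0.037 m and angle between stylus_center's own z axis and vertical below 0.12 rad and contact force between stylus and the fingers below 0.05 N), for 0.2 s.
3. the plunger is pulled fully back by the gripper (value of joint plunger above 0.0135 m and contact force between the fingers and plunger above 1 N), for 0.2 s.
At the end, for the whole second after the job is handed in: Fingers hold the plunger (over 1 N) at least 13.5 of its 16 mm back; the stylus stands untouched in its block, tip within 8 mm of the hole axis, flange within 3 mm of the block top, tilt under 0.12 rad; the button is up; bystanders moved under 20 mm (all of step 2 and all of step 3 and contact force between stylus and the arm below 0.05 N and value of joint reset_button below 0.001 m); the arm keeps its last pose, push and grip.
It fails at once if a bystander (dye jar, notebook, rivet cup) is moved by more than 20 mm (distance of any of dye_jar_center, notebook_center, rivet_cup from where it was at the start of the episode above 0.02 m).
It also fails if it takes over 72 s, if anything falls off the work surface, if the arm or the gripper's body presses on something with over 40 N, if the wrist force passes 120 N, or if a joint passes its speed limit or range.

### The arm

A 7-joint arm with a two-finger parallel gripper is mounted at the origin on the work surface. World frame = base frame: x ahead of the robot, y to its left, z up, the work surface at z = 0. Lengths are in m, angles in rad, forces in N, time in s.
With the tool pointing down it reaches from about 0.35 to 0.9 m from the base axis. Payload 7.2 kg.
Tool frame: the origin (TCP) lies at the very end of the fingers, on their centre line; the grasp point (between the pads) lies bot.grip_point_offset behind it (bot.grip_point_offset is the distance from the TCP to the grasp point, in m); z points along the fingers, y is the direction in which the jaws open and shut (so a half turn about z gives the same grasp; the last joint's range is limited). The gripper opens to 88 mm and grips with 3 to 60 N. Pads are 20 mm wide; open, the fingers measure 115 mm over their backs; the gripper's body (75 mm by 178 mm) begins 61 mm behind the grasp point.
Start: joints at [1.276, 0.411, -0.013, 1.596, 0.006, 1.134, -0.082], TCP at [0.141, -0.609, 0.223] pointing down, gripper open.
Joint ranges: [-2.95, 2.95], [-0.29, 1.99], [-1.47, 1.44], [0.14, 2.54], [-1.03, 4.17], [0.13, 1.85], [-2.86, 2.86]. Speed limits (rad/s): [2.39, 2.39, 3.01, 3.01, 3.14, 3.14, 3.14].

### API

Orientations are given as a rotation vector (axis times angle).
In Python, from cell import bot gives the robot as it stands.
- The arm moves only by the shell command python3 -m creep 'ROWS' [FORCE]. ROWS is JSON, one flat list of numbers, 7 for each row, row after row: the shift along the tool's x, y, z in mm, then the turn, a rotation vector about the tool's x, y, z in degrees, then the opening, from 0 (shut) to 1 (fully open). In form: [tx, ty, tz, rx, ry, rz, jaw, tx, ty, tz, rx, ry, rz, jaw, ...]. A call has 1 to 12 rows; each row shifts and turns the commanded pose from where the row before left it, along the tool's axes as they then stand; what a row does not reach is not made up. A row lasts 1/8 s, in which the tool goes at most 62.5 mm and 10.7 degrees, less where a joint would pass 70% of its speed; a pose out of reach is approached as far as the arm can. A call is refused whole if a number of a shift passes 62.5 or a number of a turn 10.7, either way. A call with a gripper value outside its range is refused whole. The fingers move at their own pace and stop on an object; FORCE is the grip in N (left out, the last holds). Time passes only in rows, so rows that do not move let the fingers close. It gives the time, the measured TCP pose, the force and the opening at its end, in the units of the state.
- bot.observe(): the state, without advancing time (a new reading comes with each control period).
- bot.grab_frame(name): name is "side" or "top" or "wrist"; returns a dict with "pixels" (420x560x3 uint8, red, green, blue), "vertical_fov" (degrees; the focal length in pixels is half the picture's height over the tangent of half this angle, whatever the lens; pixels are square), "cx", "cy" (the principal point, pixels), "origin" and "orientation" of the camera in the world. Camera axes: x right, y down, z forward; pixel columns grow to the right and rows downward; lengths in m; the calibration is good to about 2 mm. A picture is of the moment at which its call begins. There is no depth.
- bot.sign_off(): hands the job in, once; it reports no verdict.
The state is a dict: "t": time; "joint_pos": joint angles; "qd": joint speeds; "joint_efforts": joint torques, N m; "tcp_pos": TCP position; "eef_rot": TCP orientation; "ft_force": force on the tool from outside, world axes, zero at the start; "wrist_torque": the same for the moment, N m; "finger_gap": opening from 0.0 (shut) to 1.0 (fully open).
Only numpy, scipy, OpenCV 4.12 (cv2) and the standard library are available. Lean on these libraries where they do the work, as an engineer would, in place of code of your own. Each camera call takes 0.05 s, during which the arm holds its last target.

## Working session

There is one attempt and no reset: what is moved stays moved. The work goes in short steps, Python scripts to look and compute and a shell command to move; the robot and the scene stay as the last step left them, time stands still between calls to the robot, and variables do not carry over. Pictures are saved under pics/ and viewed, and the job is handed in when it is done.

```bash
mkdir -p pics; ls
python3 - <<'E'
from cell import bot
import cv2
print(bot.observe(), bot.grip_point_offset)
for n in("side","top","wrist"):
    f=bot.grab_frame(n); cv2.imwrite(f"pics/{n}0.png",f["pixels"][:,:,::-1]); print(n,f["vertical_fov"],f["cx"],f["cy"],f["origin"],f["orientation"])
E
```

```text
pics
{'t': 0.0, 'joint_pos': array([ 1.27579435,  0.41188567, -0.0127663 ,  1.59702974,  0.00562838,
        1.13430589, -0.08218915]), 'qd': array([-7.60102146e-04,  1.71396344e-03,  6.48633872e-04,  1.20895740e-04,
        5.48887523e-05, -1.15858049e-03, -6.18417348e-04]), 'joint_efforts': array([-5.92664674e-04, -5.87942612e+01,  6.41851667e-01, -2.91063380e+01,
       -5.37315721e-02,  1.84471667e-02,  1.53965138e-04]), 'tcp_pos': array([ 0.14040711, -0.60850717,  0.22182352]), 'eef_rot': array([-3.11984199e+00, -3.55471153e-01,  4.64744788e-04]), 'ft_force': array([0.68302168, 0.1430878 , 0.49481929]), 'wrist_torque': array([ 0.02842626, -0.01317063,  0.02079029]), 'finger_gap': 1.001947159310921} 0.0187
side 49.81064355641558 275.69001170065553 205.9843145406443 [0.33201397 0.93871635 0.72455535] [-0.30171756  2.7051628  -1.40284625]
top 43.14306503795847 285.2303887397925 213.42248021498716 [0.24309474 0.07136515 1.50112312] [-2.1338452   2.11380676 -0.21295589]
wrist 63.998709559514985 275.8326346781764 210.73921468989718 [ 0.21330273 -0.59043972  0.38263839] [ 2.27683582 -1.81410541 -0.25845661]
```

View pics/side0.png

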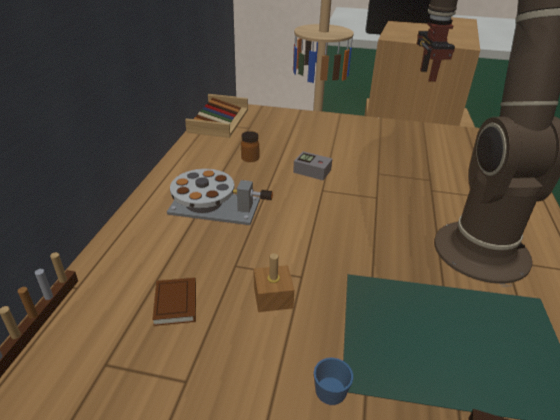

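View pics/top0.png

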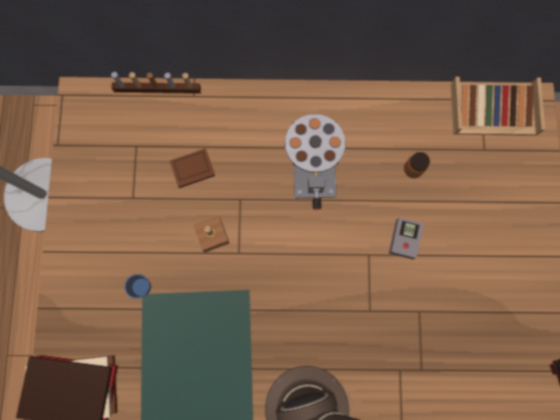

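View pics/wrist0.png

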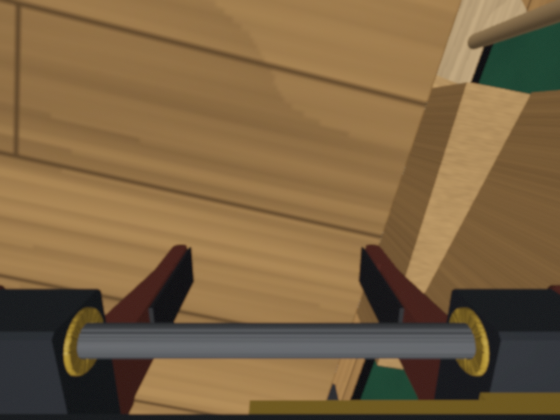

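The top view shows the stylus block near (211,233), the counter near (406,238), the plunger knob near (317,203) and the bystanders. Next I'll enlarge these areas.

```bash
cat > h.py <<'E'
import numpy as np, cv2
from scipy.spatial.transform import Rotation as R
def ray(f,u,v):
    fl=210/np.tan(np.radians(f["vertical_fov"])/2)
    d=np.array([(u-f["cx"])/fl,(v-f["cy"])/fl,1.])
    return np.array(f["origin"]),R.from_rotvec(f["orientation"]).as_matrix()@d
def onz(f,u,v,z):
    o,d=ray(f,u,v); return o+d*(z-o[2])/d[2]
def tri(fa,a,fb,b):
    o1,d1=ray(fa,*a);o2,d2=ray(fb,*b)
    s,t=np.linalg.lstsq(np.c_[d1,-d2],o2-o1,rcond=None)[0]
    p,q=o1+s*d1,o2+t*d2
    return (p+q)/2,np.linalg.norm(p-q)
def proj(f,p):
    fl=210/np.tan(np.radians(f["vertical_fov"])/2)
    c=R.from_rotvec(f["orientation"]).as_matrix().T@(np.array(p)-f["origin"])
    return c[0]/c[2]*fl+f["cx"],c[1]/c[2]*fl+f["cy"]
E
python3 - <<'E'
import cv2,numpy as np
t=cv2.imread('pics/top0.png');s=cv2.imread('pics/side0.png')
c=lambda im,x,y,w,h,k: cv2.resize(im[y:y+h,x:x+w],None,fx=k,fy=k,interpolation=cv2.INTER_NEAREST)
a=np.hstack([c(t,190,213,40,40,7),c(t,386,213,40,50,7)[:280],c(t,297,173,30,40,7)])
b=np.hstack([c(s,250,248,50,65,4)[:260],c(s,285,145,55,40,6)[:,:300],c(s,232,175,45,43,6)[:,:270]][0:1]+[c(s,285,145,50,43,6)[:258],c(s,232,175,45,43,6)[:258]] if 0 else [c(s,250,248,50,65,4)[:258],c(s,290,145,45,43,6),c(s,232,175,45,43,6)])
cv2.imwrite('pics/z1.png',a);cv2.imwrite('pics/z2.png',b);print(a.shape,b.shape)
E
```

```text
(280, 770, 3) (258, 740, 3)
```

View pics/z1.png

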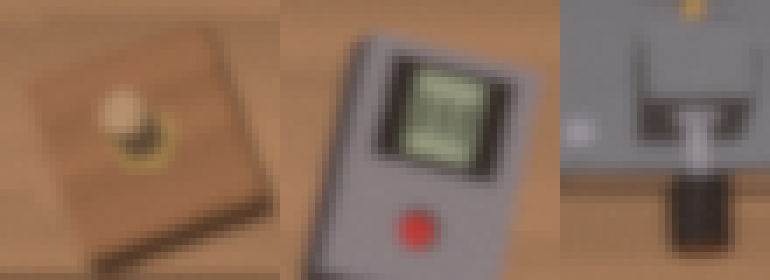

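View pics/z2.png

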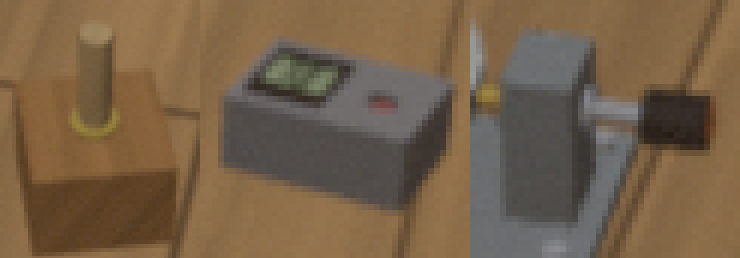

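Run:
```python
from h import *
from cell import bot
t=bot.grab_frame("top");s=bot.grab_frame("side")
def blob(f,x0,y0,x1,y1,fn):
    p=f["pixels"][y0:y1,x0:x1].astype(float); w=fn(p[...,0],p[...,1],p[...,2]); ys,xs=np.mgrid[y0:y1,x0:x1]
    return (xs*w).sum()/w.sum(),(ys*w).sum()/w.sum(),(w>0).sum()
red=lambda r,g,b:np.clip(r-g-75,0,None)*(r-b>80)
a=blob(t,398,238,414,254,red); b=blob(s,315,155,332,168,lambda r,g,b:np.clip(r-g-30,0,None))
print(a,b,onz(t,*a[:2],.036),tri(t,a[:2],s,b[:2]))
print("handletop",onz(t,206.9,228.5,.119),"flange",onz(t,209.9,232.2,.059))
sh=(250+96/4-.5,248+29/4-.5); sf=(250+95/4-.5,248+122/4-.5)
print("side handletop",onz(s,*sh,.119),"flange",onz(s,*sf,.059),tri(t,(206.9,228.5),s,sh))
# knob: axis in top view, at z .062: knob end & bracket & pin
for nm,uv,z in [("knob end",(316.3,208.2),.062),("knob front",(316.1,197.1),.07),("stem at bracket",(316.0,188.5),.062),("pin",(315.5,173),.062)]: print(nm,onz(t,*uv,z))
# block edges corner top
for nm,uv in [("c1",(190+205/7-.5,213+22/7-.5)),("c2",(190+30/7-.5,213+85/7-.5)),("c3",(190+270/7-.5,213+200/7-.5)),("c4",(190+95/7-.5,213+262/7-.5))]: print(nm,onz(t,*uv,.055))
for nm,uv in [("k1",(386+88/7-.5,213+35/7-.5)),("k2",(386+262/7-.5,213+72/7-.5))]: print(nm,onz(t,*uv,.042))
# side knob end center orange
oe=(232+(711-470)/6-.5,175+124/6-.5); kc=(232+(676-470)/6-.5,175+120/6-.5)
print(onz(s,*oe,.062),onz(s,*kc,.062))
e=blob(t,280,110,350,172,lambda r,g,b:((abs(r-g)<15)&(r>150)).astype(float)); print("disc",e,onz(t,*e[:2],.07))
```

```text
(np.float64(405.0501253132832), np.float64(245.47368421052633), np.int64(15)) (np.float64(321.23333333333335), np.float64(161.06666666666666), np.int64(7)) [ 0.44097086 -0.27282042  0.036     ] (array([ 0.43807088, -0.27126235,  0.04246493]), np.float64(0.004017474764693221))
handletop [0.46968832 0.26786617 0.119     ] flange [0.46932489 0.26779755 0.059     ]
side handletop [0.46855422 0.26682974 0.119     ] flange [0.46705072 0.27128237 0.059     ] (array([0.46895707, 0.26770188, 0.11985877]), np.float64(0.0011667376325912979))
knob end [ 0.53895418 -0.02426032  0.062     ]
knob front [ 0.56860972 -0.02325619  0.07      ]
stem at bracket [ 0.5949948  -0.02356751  0.062     ]
pin [ 0.63965684 -0.02227498  0.062     ]
c1 [0.51656232 0.2454276  0.055     ]
c2 [0.49059469 0.3134882  0.055     ]
c3 [0.44583071 0.21767375 0.055     ]
c4 [0.42074836 0.28523574 0.055     ]
k1 [ 0.51885938 -0.25456182  0.042     ]
k2 [ 0.50453357 -0.32369047  0.042     ]
[ 0.53632837 -0.02456809  0.062     ] [ 0.5518978 -0.0239618  0.062    ]
disc (np.float64(314.4360655737705), np.float64(142.9704918032787), np.int64(1525)) [ 0.72496841 -0.01895299  0.07      ]
```

Measured positions: stylus axis about (0.469, 0.268), reset button about (0.441, -0.272), knob centre about (0.553, -0.024) with its axis nearly along +x. I'll turn the tool so its x is world x, its y is world -y and its z is down, then travel.

```bash
python3 -m creep '[0,0,-14,0,0,6.5,1, 0,0,-14,0,0,6.5,1, 31,-36,0,0,0,0,1, 31,-36,0,0,0,0,1, 31,-36,0,0,0,0,1, 31,-36,0,0,0,0,1, 31,-36,0,0,0,0,1, 31,-36,0,0,0,0,1, 31,-36,0,0,0,0,1, 31,-36,0,0,0,0,1, 31,-36,0,0,0,0,1, 31,-36,0,0,0,0,1]' 20
python3 -m creep '[2,-52,0,0,0,0,1, 2,-52,0,0,0,0,1, 2,-52,0,0,0,0,1, 2,-52,0,0,0,0,1, 2,-52,0,0,0,0,1, 2,-52,0,0,0,0,1, 2,-52,0,0,0,0,1, 2,-52,0,0,0,0,1, 2,-52,0,0,0,0,1,0,0,0,0,0,0,1,0,0,0,0,0,0,1]'
```

```text
t: 1.75
tcp_pos: [0.4514, -0.2478, 0.2508]
eef_rot: [3.141, -0.0, 0.001]
ft_force: [0.2, -1.3, -0.3]
finger_gap: 1.004
t: 3.12
tcp_pos: [0.4685, 0.2184, 0.2503]
eef_rot: [3.141, 0.0, -0.001]
ft_force: [0.8, -1.2, 0.9]
finger_gap: 1.002
```

Run:
```python
from h import *
from cell import bot
f=bot.grab_frame("wrist");cv2.imwrite("pics/w1.png",f["pixels"][:,:,::-1]); print(f["origin"],proj(f,[.469,.268,.119]),proj(f,[.469,.268,.059]))
```

```text
[0.54338207 0.2197761  0.41102438] (np.float64(221.8391993249453), np.float64(199.94717243042152)) (np.float64(230.45735671871358), np.float64(186.0519898662214))
```

View pics/w1.png

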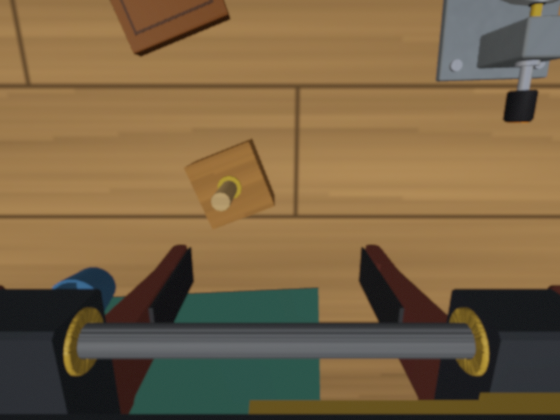

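The wrist view shows the handle top at (221,202) and the flange at (229,187). Both are within about 1.5 mm of the prediction, so I'll descend and grip.

```bash
python3 -m creep '[0,-25,0,0,0,0,1, 0,-25,0,0,0,0,1, 0,0,40,0,0,0,1, 0,0,40,0,0,0,1, 0,0,40,0,0,0,1, 0,0,30,0,0,0,1, 0,0,20,0,0,0,1, 0,0,10,0,0,0,1, 0,0,0,0,0,0,1,0,0,0,0,0,0,1]' 20
python3 - <<'E'
from h import *
from cell import bot
f=bot.grab_frame("wrist");cv2.imwrite("pics/w2.png",f["pixels"][:,:,::-1])
f=bot.grab_frame("side");cv2.imwrite("pics/s2.png",cv2.resize(f["pixels"][200:320,200:360,::-1],None,fx=4,fy=4))
E
```

```text
t: 4.42
tcp_pos: [0.4693, 0.2689, 0.0715]
eef_rot: [-3.141, 0.001, -0.002]
ft_force: [-0.1, 0.4, 0.4]
finger_gap: 1.001
```

View pics/w2.png

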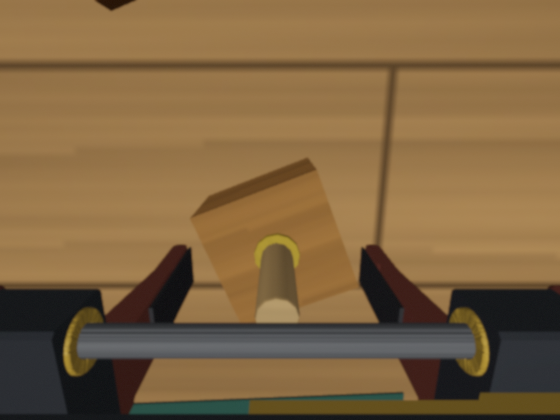

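View pics/s2.png

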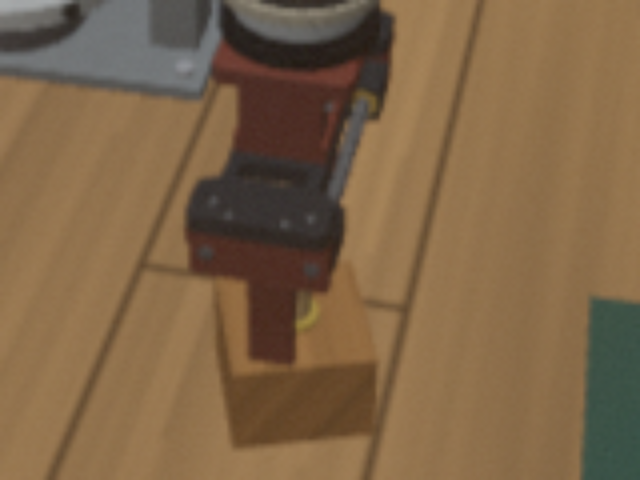

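The stylus is centred between the fingers (axis at u≈277, principal point 276). I'll close and then lift.

```bash
python3 - <<'E'
from h import *
from cell import bot
f=bot.grab_frame("wrist");print(onz(f,277,250,.059),onz(f,277,311,.119))
E
python3 -m creep '[0,0,0,0,0,0,0.1, 0,0,0,0,0,0,0.1, 0,0,0,0,0,0,0.1, 0,0,0,0,0,0,0.1, 0,0,0,0,0,0,0.1, 0,0,0,0,0,0,0.1,0,0,0,0,0,0,0.1,0,0,0,0,0,0,0.1]' 30
```

```text
[0.47121196 0.26985313 0.059     ] [0.47108771 0.27003118 0.119     ]
t: 5.58
tcp_pos: [0.4686, 0.2689, 0.0706]
eef_rot: [3.141, -0.0, -0.0]
ft_force: [-0.2, 0.2, -0.4]
finger_gap: 0.198
```

```bash
python3 -m creep '[0,0,-10,0,0,0,0.1, 0,0,-20,0,0,0,0.1, 0,0,-40,0,0,0,0.1, 0,0,-40,0,0,0,0.1,0,-0,0,0,0,0,0.1,0,0,0,0,0,0,0.1]'
python3 - <<'E'
from h import *
from cell import bot
f=bot.grab_frame("wrist");cv2.imwrite("pics/w3.png",f["pixels"][:,:,::-1])
f=bot.grab_frame("side");cv2.imwrite("pics/s3.png",cv2.resize(f["pixels"][180:320,200:360,::-1],None,fx=4,fy=4))
E
```

```text
t: 6.32
tcp_pos: [0.4684, 0.2686, 0.1805]
eef_rot: [3.141, -0.0, 0.0]
ft_force: [0.3, 0.6, -0.3]
finger_gap: 0.201
```

View pics/w3.png

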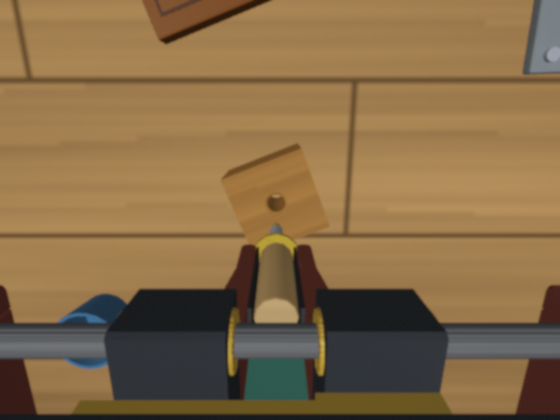

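View pics/s3.png

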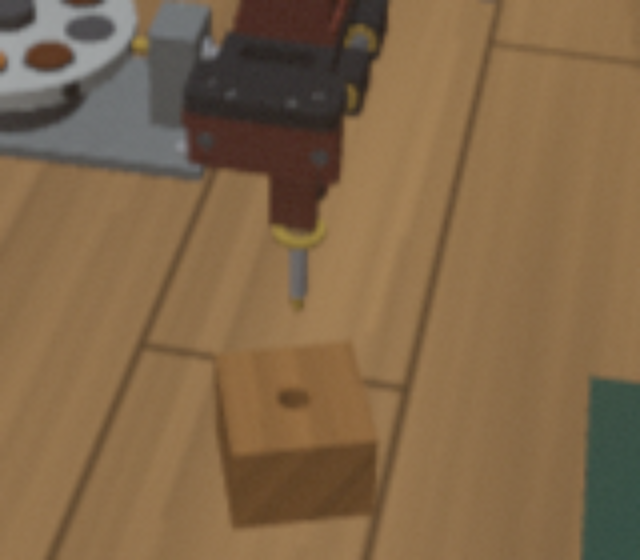

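The stylus came out upright, with the tip pointing down. The empty block hole shows at wrist pixel (276,202) and side pixel (273,279). Next I'll move over to the counter.

```bash
python3 - <<'E'
from h import *
from cell import bot
f=bot.grab_frame("wrist");print(onz(f,276,202,.055)); f=bot.grab_frame("side");print(onz(f,272.8,279,.055))
E
python3 -m creep '[-2,30,0,0,0,0,0.1, -3,55,0,0,0,0,0.1, -3,55,0,0,0,0,0.1, -3,55,0,0,0,0,0.1, -3,55,0,0,0,0,0.1, -3,55,0,0,0,0,0.1, -3,55,0,0,0,0,0.1, -3,55,0,0,0,0,0.1, -3,55,0,0,0,0,0.1, -2,50,0,0,0,0,0.1, 0,20,0,0,0,0,0.1, 0,0,0,0,0,0,0.1]'
python3 -m creep '[0,0,0,0,0,0,0.1]'
python3 - <<'E'
from h import *
from cell import bot
f=bot.grab_frame("wrist");cv2.imwrite("pics/w4.png",f["pixels"][:,:,::-1])
p=f["pixels"].astype(float);r,g,b=p[...,0],p[...,1],p[...,2]
m=(r>150)&(r-g>90)&(r-b>90);ys,xs=np.nonzero(m);print(len(xs),xs.mean(),ys.mean(),onz(f,xs.mean(),ys.mean(),.036))
f=bot.grab_frame("side");cv2.imwrite("pics/s4.png",cv2.resize(f["pixels"][90:210,250:410,::-1],None,fx=4,fy=4))
E
```

```text
[0.4681121  0.26948931 0.055     ]
[0.46814394 0.27036567 0.055     ]
t: 8.02
tcp_pos: [0.4402, -0.2714, 0.1799]
eef_rot: [-3.141, 0.003, 0.002]
ft_force: [0.4, 1.1, 0.4]
finger_gap: 0.199
t: 8.15
tcp_pos: [0.4409, -0.269, 0.1804]
eef_rot: [-3.14, -0.003, 0.001]
ft_force: [-0.2, 0.2, -0.4]
finger_gap: 0.205
161 279.4968944099379 199.2360248447205 [ 0.43868787 -0.27084779  0.036     ]
```

View pics/w4.png

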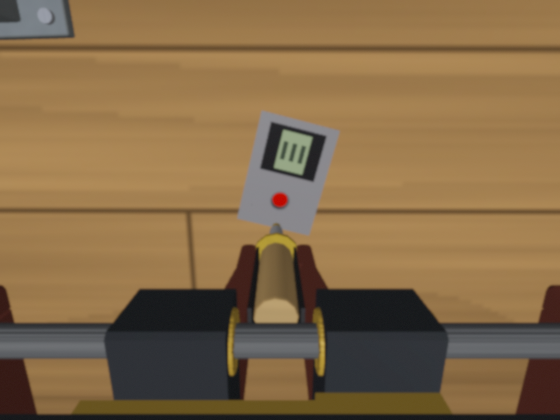

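View pics/s4.png

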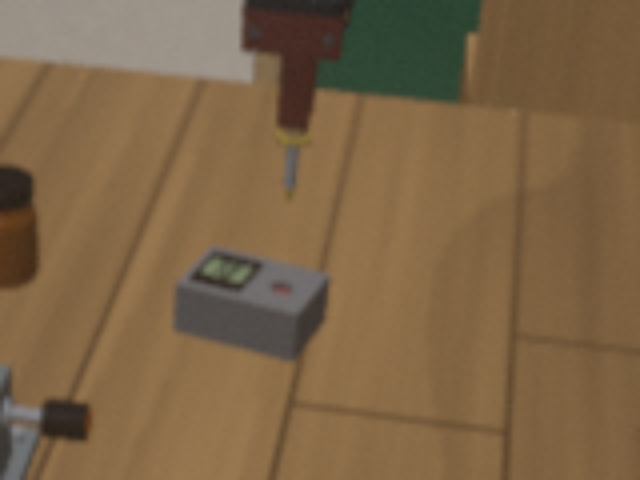

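The button is at wrist pixel (279,199), which puts it at about (0.439, -0.272). I'll make a 1-2 mm correction and then descend in stages.

```bash
python3 -m creep '[-1,1.5,0,0,0,0,0.1, 0,0,30,0,0,0,0.1, 0,0,25,0,0,0,0.1, 0,0,10,0,0,0,0.1, 0,0,5,0,0,0,0.1, 0,0,0,0,0,0,0.1,0,0,0,0,0,0,0.1]'
python3 - <<'E'
from h import *
from cell import bot
print(bot.observe()["tcp_pos"])
f=bot.grab_frame("wrist");cv2.imwrite("pics/w5.png",cv2.resize(f["pixels"][120:320,180:380,::-1],None,fx=3,fy=3))
f=bot.grab_frame("side");cv2.imwrite("pics/s5.png",cv2.resize(f["pixels"][110:190,280:360,::-1],None,fx=6,fy=6))
E
```

```text
t: 9.12
tcp_pos: [0.44, -0.2728, 0.1114]
eef_rot: [3.141, -0.0, 0.002]
ft_force: [-0.7, 0.4, -0.8]
finger_gap: 0.203
[ 0.44001458 -0.27276736  0.11141373]
```

View pics/w5.png

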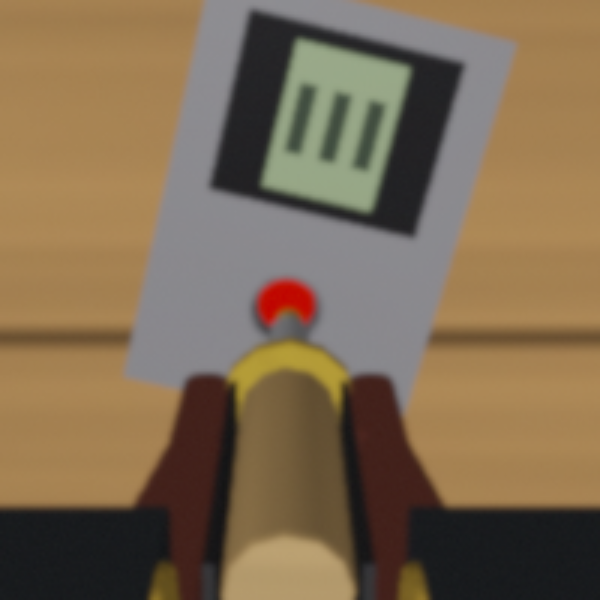

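View pics/s5.png

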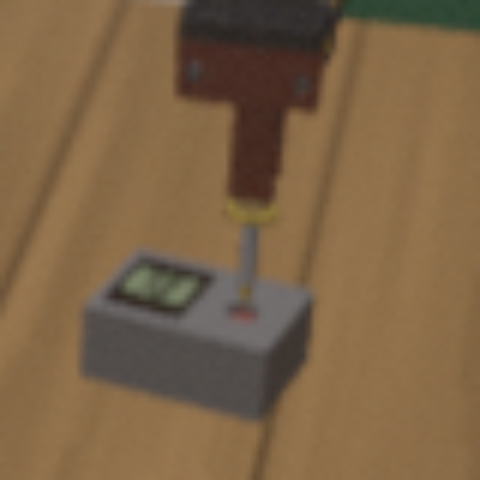

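The tip is centred on the red button in both views and about 12 mm above its face. Now I'll press.

```bash
python3 -m creep '[0,0,5,0,0,0,0.1, 0,0,4,0,0,0,0.1, 0,0,3,0,0,0,0.1, 0,0,1,0,0,0,0.1, 0,0,1,0,0,0,0.1, 0,0,0,0,0,0,0.1]' 40
python3 -m creep '[0,0,1,0,0,0,0.1, 0,0,1,0,0,0,0.1, 0,0,0,0,0,0,0.1]'
```

```text
t: 9.98
tcp_pos: [0.4395, -0.2725, 0.0967]
eef_rot: [-3.142, 0.0, 0.0]
ft_force: [-1.8, 0.0, 2.1]
finger_gap: 0.196
t: 10.35
tcp_pos: [0.4397, -0.2726, 0.0952]
eef_rot: [3.141, -0.0, 0.0]
ft_force: [-3.5, 1.1, 8.5]
finger_gap: 0.197
```

```bash
python3 -m creep '[0,0,1,0,0,0,0.1, 0,0,0,0,0,0,0.1,0,0,0,0,0,0,0.1]'
python3 - <<'E'
from h import *
from cell import bot
f=bot.grab_frame("wrist");cv2.imwrite("pics/w6.png",cv2.resize(f["pixels"][120:320,180:380,::-1],None,fx=3,fy=3))
E
```

```text
t: 10.72
tcp_pos: [0.4399, -0.2726, 0.095]
eef_rot: [3.141, -0.0, 0.001]
ft_force: [-3.5, 2.3, 16.0]
finger_gap: 0.2
```

View pics/w6.png

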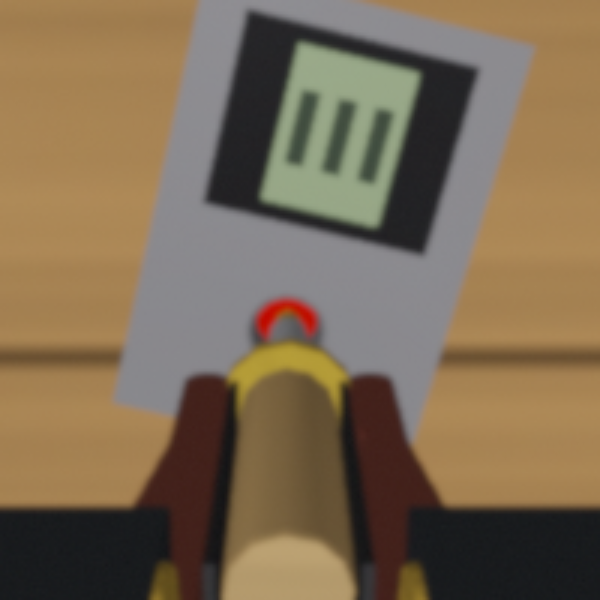

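The button is bottomed: 16 N and stiff, with the tip on the red face and well inside the recess. I'll retract and go back to the block by the exact reverse of the shifts.

```bash
python3 -m creep '[0,0,-7,0,0,0,0.1, 0,0,-20,0,0,0,0.1, 0,0,-30,0,0,0,0.1, 0,0,-31,0,0,0,0.1, 3,-31.5,0,0,0,0,0.1, 3,-55,0,0,0,0,0.1, 3,-55,0,0,0,0,0.1, 3,-55,0,0,0,0,0.1, 3,-55,0,0,0,0,0.1, 3,-55,0,0,0,0,0.1, 3,-55,0,0,0,0,0.1, 3,-55,0,0,0,0,0.1]'
python3 -m creep '[3,-55,0,0,0,0,0.1, 2,-50,0,0,0,0,0.1, 0,-20,0,0,0,0,0.1, 0,0,0,0,0,0,0.1, 0,0,0,0,0,0,0.1, 0,0,0,0,0,0,0.1]'
python3 - <<'E'
from h import *
from cell import bot
f=bot.grab_frame("wrist");cv2.imwrite("pics/w7.png",cv2.resize(f["pixels"][120:320,180:380,::-1],None,fx=3,fy=3))
f=bot.grab_frame("side");cv2.imwrite("pics/s7.png",cv2.resize(f["pixels"][180:320,200:360,::-1],None,fx=4,fy=4))
E
```

```text
t: 12.28
tcp_pos: [0.4637, 0.1457, 0.1817]
eef_rot: [-3.141, 0.001, -0.001]
ft_force: [1.1, 0.0, -0.9]
finger_gap: 0.202
t: 13.02
tcp_pos: [0.469, 0.2674, 0.1816]
eef_rot: [3.141, -0.003, 0.0]
ft_force: [-0.7, 0.2, -1.6]
finger_gap: 0.198
```

View pics/w7.png

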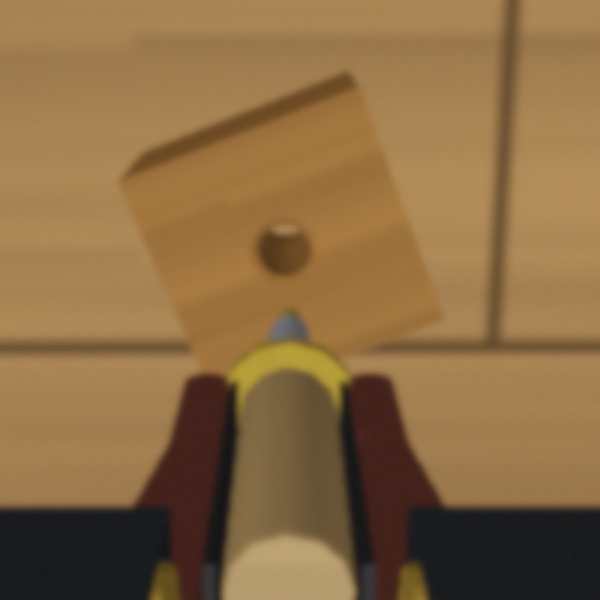

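View pics/s7.png

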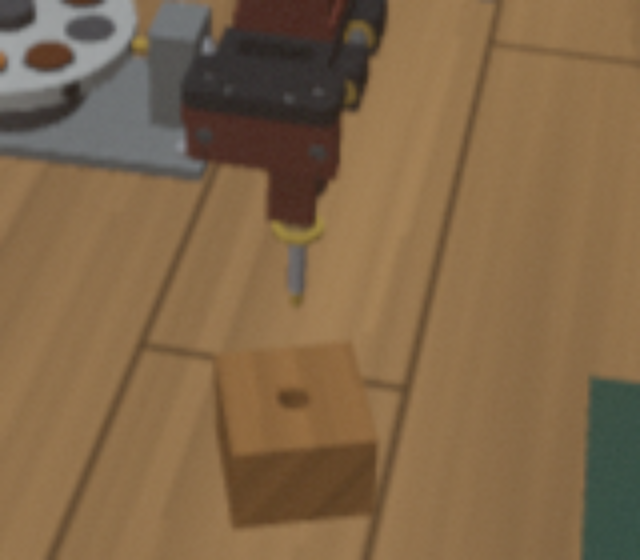

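Back over the hole, about 1 mm off in y. I'll correct that and lower in stages.

```bash
python3 -m creep '[0,-1.2,0,0,0,0,0.1, 0,0,20,0,0,0,0.1, 0,0,20,0,0,0,0.1, 0,0,10,0,0,0,0.1, 0,0,0,0,0,0,0.1, 0,0,0,0,0,0,0.1, 0,0,0,0,0,0,0.1]'
python3 - <<'E'
from h import *
from cell import bot
f=bot.grab_frame("wrist");cv2.imwrite("pics/w8.png",cv2.resize(f["pixels"][120:320,180:380,::-1],None,fx=3,fy=3))
f=bot.grab_frame("side");cv2.imwrite("pics/s8.png",cv2.resize(f["pixels"][220:310,230:320,::-1],None,fx=6,fy=6))
E
```

```text
t: 14.0
tcp_pos: [0.469, 0.2704, 0.1324]
eef_rot: [-3.141, 0.0, -0.002]
ft_force: [0.2, 0.2, -0.7]
finger_gap: 0.198
```

View pics/w8.png

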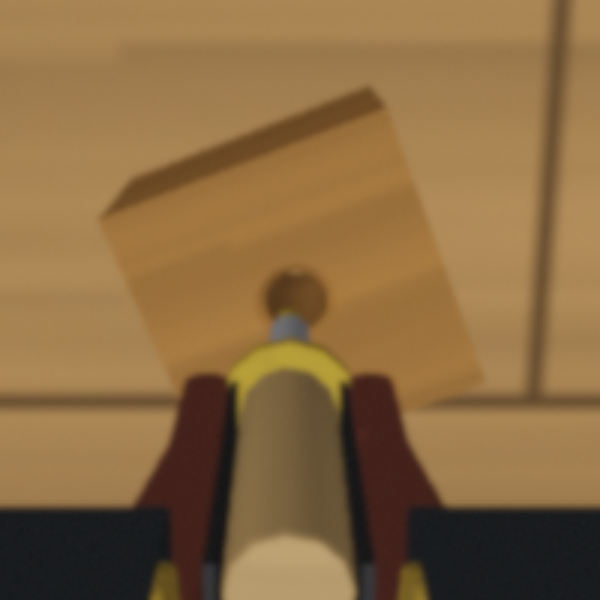

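View pics/s8.png

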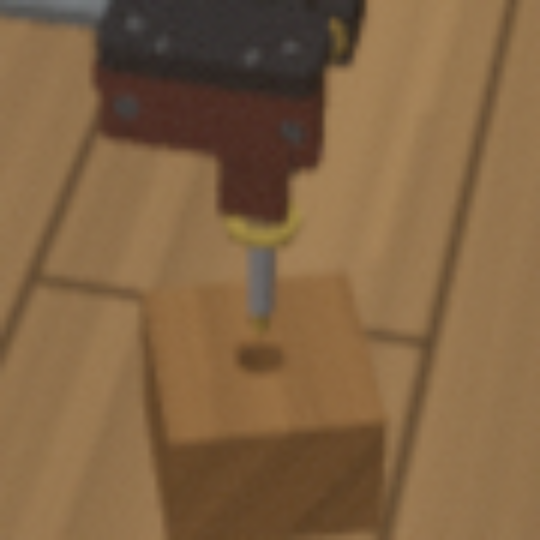

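```bash
python3 -m creep '[0,1.5,0,0,0,0,0.1, 0,0,10,0,0,0,0.1, 0,0,10,0,0,0,0.1, 0,0,10,0,0,0,0.1, 0,0,10,0,0,0,0.1, 0,0,10,0,0,0,0.1, 0,0,6,0,0,0,0.1, 0,0,2,0,0,0,0.1, 0,0,0,0,0,0,0.1, 0,0,0,0,0,0,0.1]'
python3 - <<'E'
from h import *
from cell import bot
f=bot.grab_frame("wrist");cv2.imwrite("pics/w9.png",cv2.resize(f["pixels"][120:320,180:380,::-1],None,fx=3,fy=3))
f=bot.grab_frame("side");cv2.imwrite("pics/s9.png",cv2.resize(f["pixels"][220:310,230:320,::-1],None,fx=6,fy=6))
E
```

```text
t: 15.35
tcp_pos: [0.4688, 0.2688, 0.074]
eef_rot: [-3.141, 0.0, -0.001]
ft_force: [0.7, 0.7, -1.1]
finger_gap: 0.198
```

View pics/w9.png

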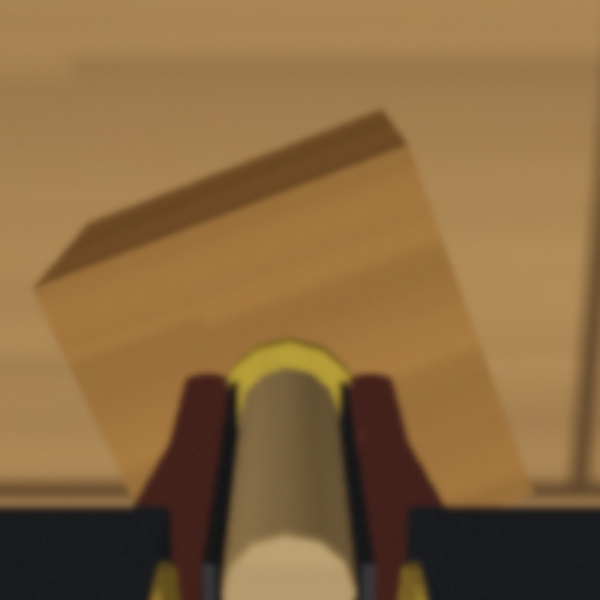

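View pics/s9.png

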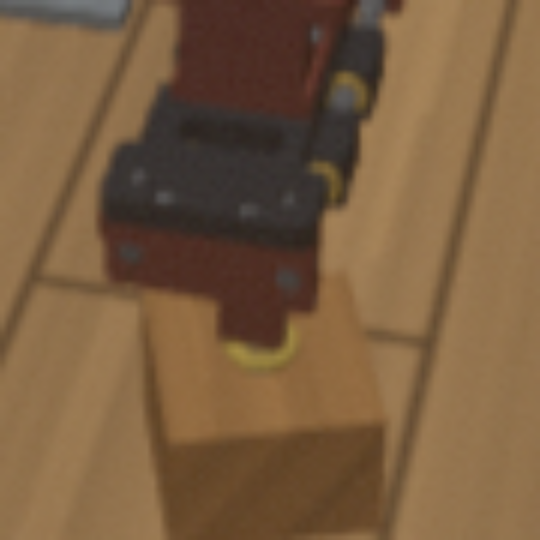

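The shank is in the hole, with about 3 mm left to go. I'll feel for seating.

```bash
python3 -m creep '[0,0,1,0,0,0,0.1, 0,0,1,0,0,0,0.1, 0,0,1,0,0,0,0.1, 0,0,0,0,0,0,0.1, 0,0,0,0,0,0,0.1]'
python3 -m creep '[0,0,1,0,0,0,0.1, 0,0,0,0,0,0,0.1]'
```

```text
t: 16.08
tcp_pos: [0.4686, 0.2687, 0.0706]
eef_rot: [3.142, -0.0, -0.0]
ft_force: [-0.2, -0.5, -0.2]
finger_gap: 0.197
t: 16.32
tcp_pos: [0.4686, 0.2687, 0.0706]
eef_rot: [3.141, -0.0, 0.001]
ft_force: [-2.6, -2.4, 9.6]
finger_gap: 0.2
```

It's seated: 9.6 N contact at the same height as the pick. I'll open, wait, and rise straight up.

```bash
python3 -m creep '[0,0,-1,0,0,0,0.1, 0,0,0,0,0,0,1, 0,0,0,0,0,0,1, 0,0,0,0,0,0,1, 0,0,0,0,0,0,1, 0,0,0,0,0,0,1, 0,0,0,0,0,0,1, 0,0,0,0,0,0,1, 0,0,0,0,0,0,1]'
python3 -m creep '[0,0,-20,0,0,0,1, 0,0,-40,0,0,0,1, 0,0,-50,0,0,0,1, 0,0,-40,0,0,0,1, 0,50,0,0,0,0,1, 0,50,0,0,0,0,1,0,0,0,0,0,0,1,0,0,0,0,0,0,1]' 60
python3 - <<'E'
from h import *
from cell import bot
f=bot.grab_frame("wrist");cv2.imwrite("pics/w10.png",f["pixels"][:,:,::-1])
f=bot.grab_frame("side");cv2.imwrite("pics/s10.png",cv2.resize(f["pixels"][130:310,150:340,::-1],None,fx=3,fy=3))
E
```

```text
t: 17.45
tcp_pos: [0.4686, 0.2687, 0.0706]
eef_rot: [3.142, -0.0, 0.0]
ft_force: [0.5, -0.2, 0.7]
finger_gap: 0.999
t: 18.45
tcp_pos: [0.4686, 0.1691, 0.2209]
eef_rot: [-3.141, 0.001, -0.001]
ft_force: [0.5, -0.3, 0.2]
finger_gap: 1.0
```

View pics/w10.png

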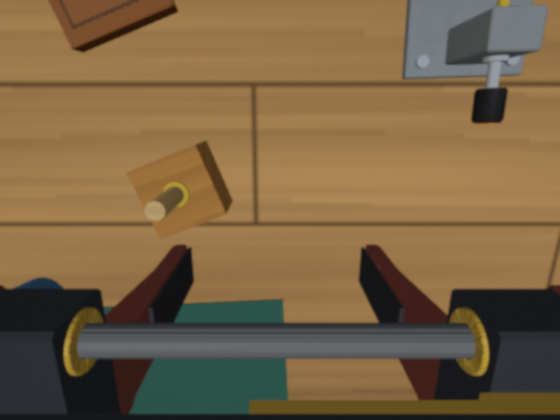

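View pics/s10.png

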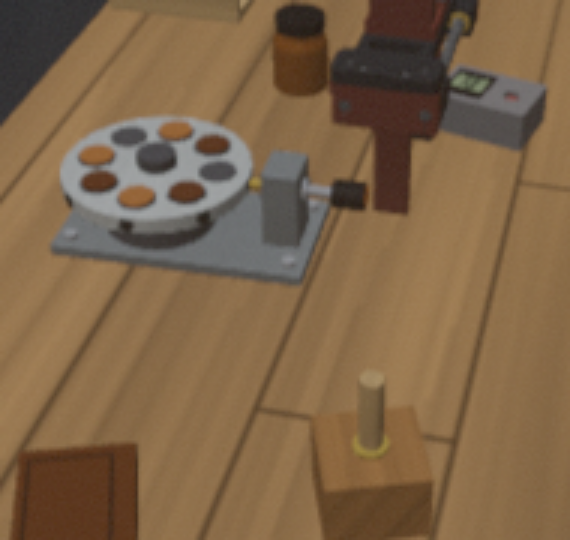

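The stylus stands in its block again. Next I'll move over the knob and check its centring.

```bash
python3 -m creep '[16,38,0,0,0,-1.6,1, 16,38,0,0,0,0,1, 16,38,0,0,0,0,1, 16,38,0,0,0,0,1, 16,38,0,0,0,0,1, 0,0,0,0,0,0,1, 0,0,0,0,0,0,1]'
python3 - <<'E'
from h import *
from cell import bot
print(bot.observe()["tcp_pos"],bot.observe()["eef_rot"])
f=bot.grab_frame("wrist");cv2.imwrite("pics/w11.png",f["pixels"][:,:,::-1])
p=f["pixels"].astype(int)
m=(p.max(2)<45).astype(np.uint8); m[240:]=0
n,l,st,c=cv2.connectedComponentsWithStats(m)
for i in range(1,n):
    if st[i,4]>100: print(st[i],c[i],onz(f,*c[i],.07))
E
```

```text
t: 19.42
tcp_pos: [0.5527, -0.0176, 0.2203]
eef_rot: [-3.14, -0.047, 0.001]
ft_force: [-0.3, 0.6, 0.0]
finger_gap: 1.003
[ 0.55270318 -0.01764371  0.22034575] [-3.14015305e+00 -4.67792532e-02  9.58035107e-04]
[272 181  23  31 666] [283.05405405 196.1996997 ] [ 0.55210476 -0.02302289  0.07      ]
```

View pics/w11.png

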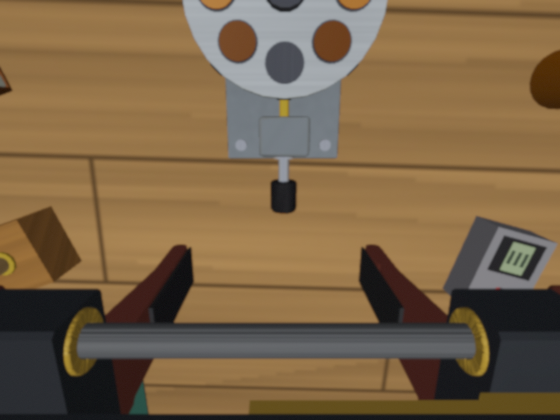

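The knob is at wrist pixel (283,196), which gives (0.552, -0.023), and its axis is vertical in the picture. I'll shift 6 mm sideways and descend.

```bash
python3 -m creep '[-1,6,0,0,0,0,1, 0,0,40,0,0,0,1, 0,0,40,0,0,0,1, 0,0,40,0,0,0,1, 0,0,30,0,0,0,1, 0,0,17,0,0,0,1, 0,0,10,0,0,0,1, 0,0,0,0,0,0,1, 0,0,0,0,0,0,1]' 60
python3 - <<'E'
from h import *
from cell import bot
f=bot.grab_frame("wrist");cv2.imwrite("pics/w12.png",f["pixels"][:,:,::-1])
f=bot.grab_frame("side");cv2.imwrite("pics/s12.png",cv2.resize(f["pixels"][130:230,200:320,::-1],None,fx=5,fy=5))
E
```

```text
t: 20.6
tcp_pos: [0.5527, -0.0255, 0.0446]
eef_rot: [3.141, 0.044, 0.003]
ft_force: [-0.4, -0.5, -0.1]
finger_gap: 0.997
```

View pics/w12.png

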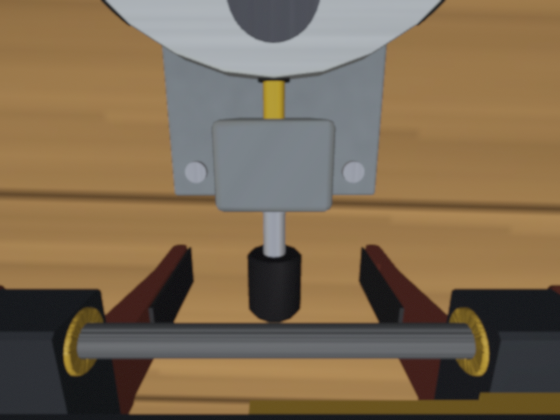

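View pics/s12.png

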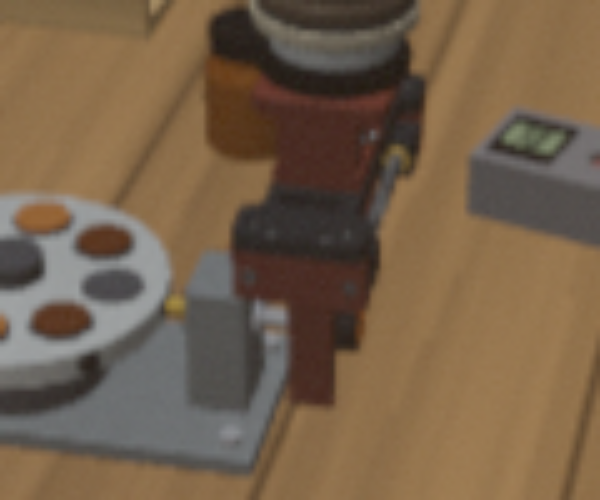

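The knob is centred between the fingers (u≈274) at the right height. I'll close on it.

```bash
python3 -m creep '[0,0,0,0,0,0,0, 0,0,0,0,0,0,0, 0,0,0,0,0,0,0, 0,0,0,0,0,0,0, 0,0,0,0,0,0,0, 0,0,0,0,0,0,0, 0,0,0,0,0,0,0, 0,0,0,0,0,0,0]' 60
python3 - <<'E'
from h import *
from cell import bot
f=bot.grab_frame("wrist");cv2.imwrite("pics/w13.png",f["pixels"][:,:,::-1])
f=bot.grab_frame("side");cv2.imwrite("pics/s13.png",cv2.resize(f["pixels"][130:230,200:320,::-1],None,fx=5,fy=5))
E
```

```text
t: 21.7
tcp_pos: [0.5519, -0.0247, 0.0436]
eef_rot: [-3.14, -0.045, -0.0]
ft_force: [0.2, 3.0, -0.3]
finger_gap: 0.281
```

View pics/w13.png

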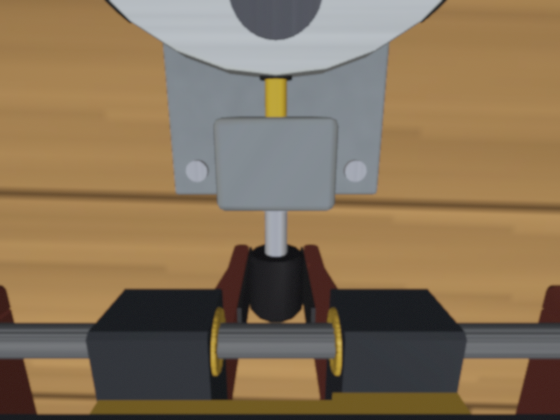

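View pics/s13.png

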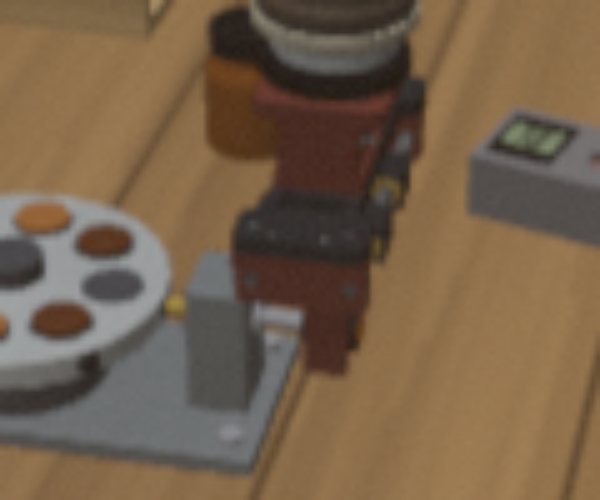

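The grip is on the knob (gap 0.281, about 25 mm). Now I'll pull back.

```bash
python3 -m creep '[-2,0,0,0,0,0,0, -3,0,0,0,0,0,0, -3,0,0,0,0,0,0, -3,0,0,0,0,0,0, -3,0,0,0,0,0,0, -1,0,0,0,0,0,0, 0,0,0,0,0,0,0, 0,0,0,0,0,0,0]' 60
python3 - <<'E'
from h import *
from cell import bot
f=bot.grab_frame("wrist");cv2.imwrite("pics/w14.png",f["pixels"][:,:,::-1])
E
```

```text
t: 22.8
tcp_pos: [0.5397, -0.025, 0.0437]
eef_rot: [-3.14, -0.045, -0.008]
ft_force: [9.7, 4.7, -11.7]
finger_gap: 0.286
```

View pics/w14.png

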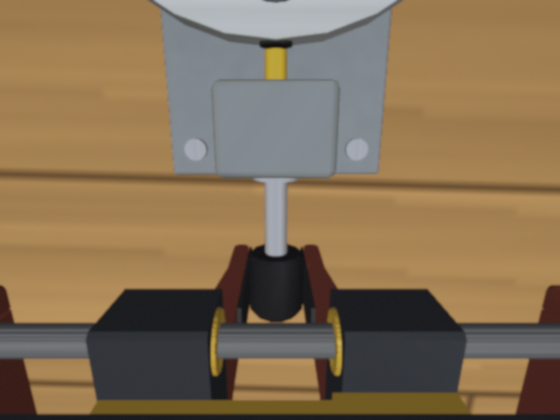

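The knob has come back about 12 mm with no slip in the grip. I'll carry on to the stop.

```bash
python3 -m creep '[-1,0,0,0,0,0,0, -1,0,0,0,0,0,0, -1,0,0,0,0,0,0, -1,0,0,0,0,0,0, 0,0,0,0,0,0,0, 0,0,0,0,0,0,0]' 60
python3 -m creep '[-1,0,0,0,0,0,0, -1,0,0,0,0,0,0, 0,0,0,0,0,0,0, 0,0,0,0,0,0,0]' 60
```

```text
t: 23.6
tcp_pos: [0.536, -0.0252, 0.0437]
eef_rot: [-3.14, -0.045, -0.009]
ft_force: [10.2, 4.8, -12.7]
finger_gap: 0.281
t: 24.1
tcp_pos: [0.5359, -0.0251, 0.0438]
eef_rot: [-3.139, -0.044, -0.015]
ft_force: [16.7, 4.5, -19.2]
finger_gap: 0.285
```

It's at the stop: 16.0 mm of travel, position unchanged while the force rose from 10 to 17 N. I'll ease the command by 1 mm and verify.

```bash
python3 -m creep '[1,0,0,0,0,0,0, 0,0,0,0,0,0,0, 0,0,0,0,0,0,0, 0,0,0,0,0,0,0, 0,0,0,0,0,0,0, 0,0,0,0,0,0,0, 0,0,0,0,0,0,0, 0,0,0,0,0,0,0, 0,0,0,0,0,0,0]' 60
python3 - <<'E'
from h import *
from cell import bot
f=bot.grab_frame("wrist");cv2.imwrite("pics/w15.png",f["pixels"][:,:,::-1])
s=bot.grab_frame("side");cv2.imwrite("pics/s15.png",cv2.resize(s["pixels"][110:410,130:370,::-1],None,fx=2,fy=2))
t=bot.grab_frame("top");cv2.imwrite("pics/t15.png",t["pixels"][:,:,::-1])
E
```

```text
t: 25.22
tcp_pos: [0.5359, -0.0251, 0.0437]
eef_rot: [-3.139, -0.045, -0.012]
ft_force: [13.8, 4.7, -15.4]
finger_gap: 0.289
```

View pics/w15.png

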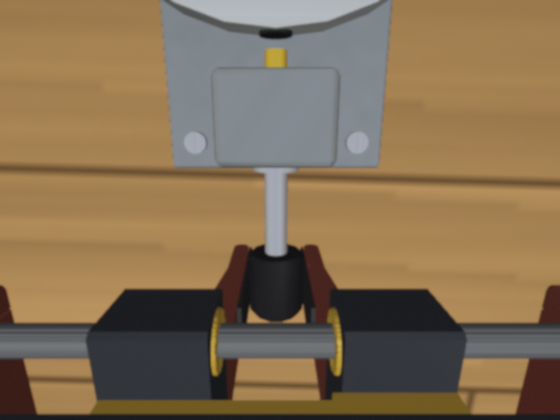

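View pics/s15.png

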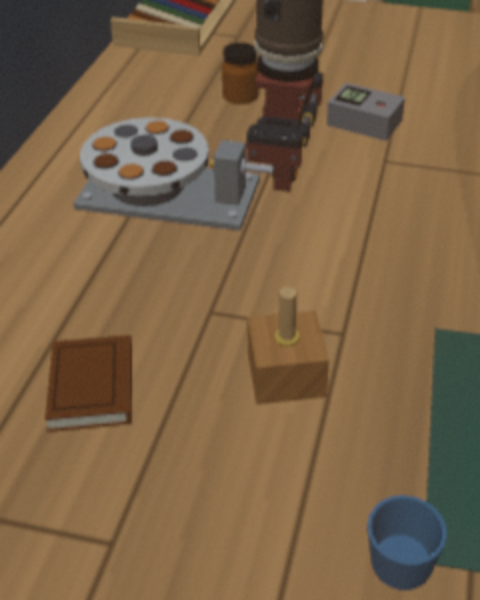

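View pics/t15.png

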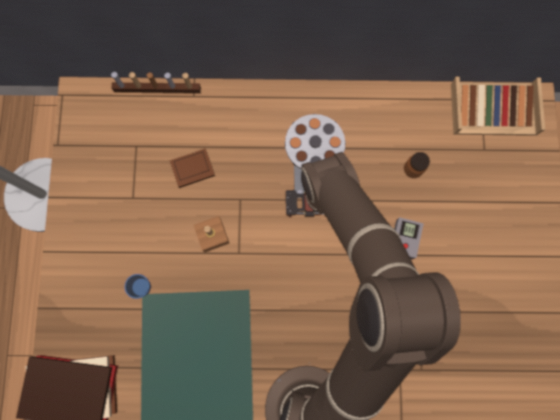

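The pin tip, at (276,52), is well clear of its hole at (276,33). The stylus stands upright in its block, and the jar, notebook and cup are where they started. I'm handing in.

```bash
python3 -c "
from cell import bot
print(bot.sign_off())"
```

```text
the job is handed in; nothing more can be done
None
```

The whole job is done and handed in at about 25 s of the 72 s allowed; the sign-off reports no verdict.

- **Reset button:** I pressed it with the stylus tip until it bottomed. Position held while the force rose to 16 N, well above the 3.5 N that takes it fully down. I didn't measure the button coming back up at the end, but nothing touches it.
- **Stylus:** It went back into its block and I let it go. It seated at the same gripper height as when I picked it up. The last pictures show it upright, with the flange on the block.
- **Plunger:** The gripper is holding the knob back at its stop. The tool moved 16.0 mm, the pin is visibly clear of its hole, and there was no slip in the grip. The last reading was about 14 N along the pull, and a vertical reading of about -15 N built up during the pull, which I didn't investigate.
- **Bystanders:** The jar, notebook and cup look unmoved in the final pictures, compared by eye with the first ones.

The measurements from the three cameras mostly agreed to within about 2 mm; the coarse side-view ones were off by up to about 4 mm, and I didn't rely on those. No check failed.

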